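Close a twin-screw blotting manifold squarely

ROBOT

A 6-joint arm with a two-finger parallel gripper is mounted at the origin on a cart in front of the work surface, level with it; the furniture and walls round the work are solid. World frame = base frame: x ahead of the robot, y to its left, z up, the work surface at z = 0. Lengths are in mm, angles in rad, forces in N, time in s.
With the tool pointing down it reaches from about 300 to 750 mm from the base axis. Payload 8.5 kg.
Tool frame: the origin (TCP) lies on the front face of the gripper's body, between the roots of the fingers; the fingertips stand 64 mm ahead of it and the grasp point (between the pads) lies 45 mm ahead of it; z points along the fingers, y is the direction in which the jaws open and shut (so a half turn about z gives the same grasp; the last joint's range is limited). The gripper opens to 88 mm and grips with 3 to 60 N. Pads are 18 mm wide; open, the fingers measure 123 mm over their backs; the gripper's body (75 mm by 187 mm) begins 45 mm behind the grasp point.
Start: joints at [0.954, 0.381, 1.297, -0, 1.464, -0.215], TCP at [215.082, 506.183, 302.748] pointing down, gripper open.
Joint ranges: [-3.11, 3.11], [-0.89, 2.33], [0.22, 2.48], [-1.42, 4.56], [0.17, 2.85], [-2.88, 2.88]. Speed limits (rad/s): [2.39, 2.39, 3.14, 3.14, 3.14, 3.14].

INTERFACE

Orientations are given as a rotation vector (axis times angle).
In Python, from rig import env gives the robot as it stands. The module is installed in compiled form; this text tells all that it offers. Calls block until the motion is done:
- env.movep(position, orientation): joint-space move of the TCP to a pose.
- env.line_to(position, v=150, frame=None, f_stop=None): straight line of the TCP; frame=None keeps the orientation; v is the mean speed in mm/s. With f_stop (N) it stops when the force on the tool has changed by that much, and returns True; else False.
- env.set_joints(angles): joint-space move.
- env.release() and env.clamp(): open the fingers fully, or close them until they stop; the grip force is fixed at half the most.
- env.sleep(seconds).
- env.inverse_kinematics(position, orientation): joint angles nearest the present ones, or None.
- env.capture(name): name is "scene" or "top"; returns the picture (400x640x3 uint8, red, green, blue); there is no depth.
- env.camera_model(name): a dict with "camera_matrix" (3x3 intrinsics, pixels), "R" (3x3) and "t" (3): a world point X has camera coordinates R X + t. Camera axes: x right, y down, z forward; pixel columns grow to the right and rows downward; lengths in mm; the calibration is good to about 2 mm. A picture is of the moment at which its call begins. camera_model takes no time and is no camera call.
A pose or a line that the arm cannot do raises env.PlanningError and nothing moves.
- env.job_done(): hands the job in, once; it reports no verdict.
Trained networks look in the newest picture that a camera, given by its name, has taken for a name from the list of things; names that differ only in an ending like _2 or _b are one class to them, and where a whole thing is asked for, a point or a joint stands for the part that bears it (a point fixed in the world has none). Each returns a list of dicts, best first, with "score" (0 to 1); they miss things now and then, are a little off and sometimes report something else, mostly with a low value. They report only what shows in the picture. A call takes as long as a camera call.
- env.cut_out(camera, query): "region" (400x640 bool, what is visible of it) and "rect" ([left, top, right, bottom] in pixels, round what is visible of it).
Readings, each from a call of its own:
- env.read_clock(): time.
- env.read_joint_pos(): joint angles.
- env.read_joint_vel(): joint speeds.
- env.read_joint_torque(): joint torques, N m.
- env.read_eef_pos(): TCP position.
- env.read_tcp_rot(): TCP orientation.
- env.read_wrist_force(): force on the tool from outside, world axes, zero at the start.
- env.read_torque(): the same for the moment, N m.
- env.read_grip_width(): finger opening in mm.
Only numpy, scipy, OpenCV 4.12 (cv2) and the standard library are available. Lean on these libraries where they do the work, as an engineer would, in place of code of your own. Each camera call takes 0.05 s, during which the arm holds its last target.

TASK

Close the dot-blot vacuum manifold: wind its raised upper plate fully down onto the gasket by turning the two black knobs clockwise. Work the knobs alternately in small steps, so that the plate stays square and neither end ever runs 8 mm ahead of the other. Leave the things around it where they stand.

Things in the scene. Friction and masses are not known exactly. Their poses are not given: they have to be found in the camera images.
- manifold: The fixed lower half of the manifold: grey bed 130 x 240 x 22 mm high with a white chamber block and dark gasket on it (gasket top 45 mm above the worktop). Cannot move. Origin at the centre of its underside, on the worktop; x across its depth, y along its length towards the left screw, z up. A vertical steel screw with a knob on top stands at y = +85 mm and at y = -85 mm.
- left_screw_knob (a point): Centre of the left (as seen from the robot, +y side of the base) hand knob, half-way up: fluted round black knob, 42 mm across, 30 mm high, its axis vertical, its top face free with a white pointer line; fixed in place, it only turns. Centre 109 mm above the worktop; the knob stays at this height while the plate travels.
- right_screw_knob (a point): Centre of the right (as seen from the robot, -y side of the base) hand knob, half-way up: fluted round black knob, 42 mm across, 30 mm high, its axis vertical, its top face free with a white pointer line; fixed in place, it only turns. Centre 109 mm above the worktop; the knob stays at this height while the plate travels.
- left_screw (a joint): Angle of the left screw and knob, rad. 0 = left end of the plate raised 10.6 mm off the gasket; grows clockwise seen from above; 2.65 = fully home, at its stop (the other stop is at -0.4). Each rad lowers the left end by 4 mm. Starts between -0.25 and 0.25. Friction of about 0.08 N m holds it where it is left.
- right_screw (a joint): The same for the right screw and the right end of the plate; it starts at its own angle.
- plate_centre (a point): Centre of the white upper plate (100 x 208 x 14 mm, 96 small grey well marks on top, a flanged brass nut through it round each screw), z normal to it. It lies loosely on the nuts' lower flanges, trapped by the upper ones with 3 mm of play, rides on the two screws, 170 mm apart, and tilts when they differ: 0.0235 rad per rad of difference. When fully down its centre is 52 mm above the worktop and it is level.
- beaker_100: Bystander: small plastic beaker, 60 mm wide, 68 mm high, standing just off the right end of the manifold; origin under its centre.
- hdpe_60: Bystander: small white bottle with a screw cap, 40 mm wide, 77 mm high, just off the left end; origin under its centre.
- tip_box: Bystander: clear pipette-tip box, 76 x 118 x 71 mm, behind the manifold; origin under its centre.

How it is judged (in metres and radians):
At the end, for the whole second after the job is handed in: Both screws are wound home to within 0.3 rad (about 1.2 mm of plate travel; both joints above 2.35), the plate's centre is within 1.5 mm of fully down and the plate is level within 0.01 rad (value of joint each of left_screw, right_screw above 2.35 rad and z of plate_centre in the frame of manifold below 0.0535 m and angle between plate_centre's own z axis and vertical below 0.01 rad); the robot touches nothing.
It fails at once if The plate runs out of square: tilted more than 0.047 rad (one end 8 mm, or 2.0 rad of screw, ahead of the other) (angle between plate_centre's own z axis and vertical above 0.047 rad).
It fails at once if The beaker is moved more than 30 mm or tipped (distance of beaker_100 from where it was at the start of the episode above 0.03 m or angle between beaker_100's own z axis and vertical above 0.5 rad).
It fails at once if The small bottle is moved more than 30 mm or tipped (distance of hdpe_60 from where it was at the start of the episode above 0.03 m or angle between hdpe_60's own z axis and vertical above 0.5 rad).
It fails at once if The tip box is moved more than 30 mm or tipped (distance of tip_box from where it was at the start of the episode above 0.03 m or angle between tip_box's own z axis and vertical above 0.5 rad).
It also fails if it takes over 67 s, if anything falls off the work surface, if the arm or the gripper's body presses on something with over 40 N, if the wrist force passes 120 N, or if a joint passes its speed limit or range.

## Working session

There is one attempt and no reset: what is moved stays moved. The work goes in short steps, each a Python script; the robot and the scene stay as the last script left them, time stands still between calls to the robot, and variables do not carry over. Pictures are saved under pics/ and viewed, and the job is handed in when it is done.

```bash
mkdir -p pics; ls; python3 - <<'E'
from rig import env
import cv2,numpy as np
for n in ("scene","top"):
    im=env.capture(n); cv2.imwrite(f"pics/{n}0.png",im[:,:,::-1])
    c=env.camera_model(n); print(n,c["camera_matrix"].round(1).tolist(),c["R"].round(3).tolist(),c["t"].round(1).tolist(), "pos",(-c["R"].T@c["t"]).round(0))
    for q in ("left_screw_knob","manifold","plate_centre","beaker_100","hdpe_60","tip_box"):
        for d in env.cut_out(n,q)[:3]: print(q,round(d["score"],2),np.round(d["rect"],1), np.argwhere(d["region"]).mean(0)[::-1].round(1))
print(env.read_clock(),env.read_tcp_rot(),env.read_wrist_force())
E
```

```text
pics
scene [[497.1, 0.0, 322.2], [0.0, 497.1, 192.7], [0.0, 0.0, 1.0]] [[0.45, -0.893, 0.009], [-0.39, -0.206, -0.897], [0.803, 0.401, -0.441]] [-223.5, 290.0, 669.3] pos [-324. -408.  557.]
left_screw_knob 0.67 [281.7 178.9 406.3 264.8] [346.6 231.6]
left_screw_knob 0.47 [290.5 195.3 403.9 238. ] [345.4 217.3]
manifold 0.97 [282.4 179.1 404.7 266.6] [346.1 231.2]
plate_centre 0.67 [288.2 194.  400.9 237.9] [344.7 217.3]
beaker_100 0.69 [423.5 217.  448.2 259.5] [433.5 234.6]
hdpe_60 0.97 [257.3 203.4 274.4 237.6] [262.2 221.3]
tip_box 0.87 [316.5 173.9 370.8 201.8] [342.5 189.2]
tip_box 0.67 [296.1 177.6 317.8 205.3] [306.1 190.4]
top [[513.2, 0.0, 320.8], [0.0, 513.2, 206.7], [0.0, 0.0, 1.0]] [[-0.006, -1.0, -0.017], [-0.986, 0.009, -0.167], [0.167, 0.016, -0.986]] [48.6, 556.3, 1241.2] pos [ 342.   24. 1317.]
left_screw_knob 0.61 [305.8 192.3 409.4 262.3] [353.1 233.3]
manifold 0.84 [303.4 193.5 408.9 261.4] [355.8 230.3]
plate_centre 0.79 [315.4 196.3 405.  253.9] [357.9 224.9]
beaker_100 0.98 [416.7 194.4 439.4 220.3] [426.4 204.6]
hdpe_60 0.5 [283.  242.9 303.7 257.9] [290.8 251.1]
tip_box 0.95 [305.2 157.2 354.4 202.9] [330.3 179.5]
0.7 [6.26911728e-01 3.07836492e+00 2.47765505e-05] [-1.20148366  0.67176293 -0.07000486]
```

```bash
python3 - <<'E'
import cv2
a=cv2.imread("pics/scene0.png")[150:290,230:470]; b=cv2.imread("pics/top0.png")[140:280,260:460]
cv2.imwrite("pics/sc0.png",cv2.resize(a,None,fx=3.3,fy=3.3,interpolation=cv2.INTER_CUBIC))
cv2.imwrite("pics/tc0.png",cv2.resize(b,None,fx=4,fy=4,interpolation=cv2.INTER_CUBIC))
E
```

```text
(no output)
```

View pics/sc0.png

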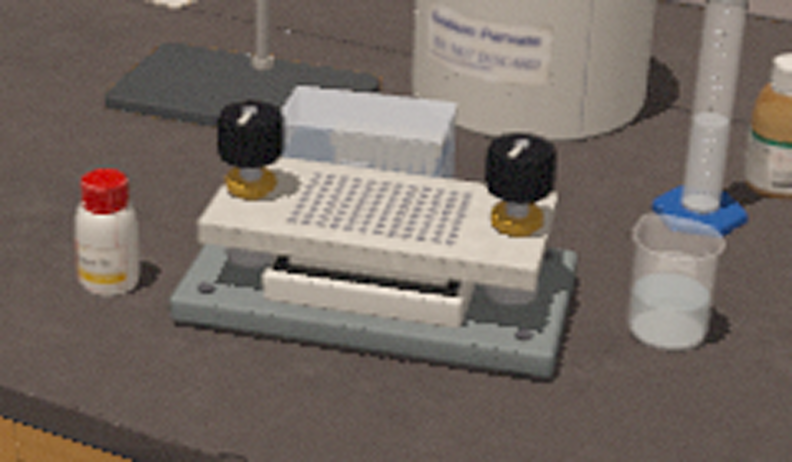

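View pics/tc0.png

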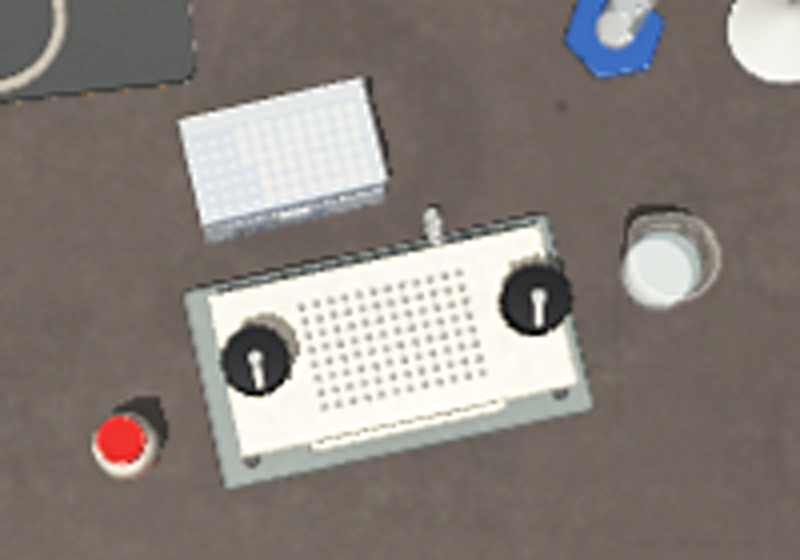

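View pics/top0.png

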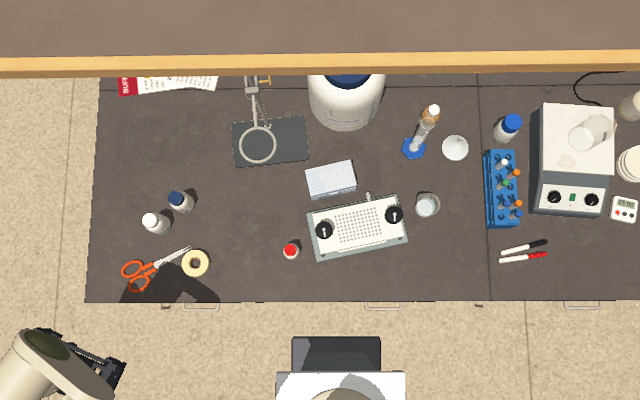

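The top view shows both knobs: left at about px (324,230), right at about (394,215). The pointers face the robot, the bottle stands off the left end and the beaker off the right. Next I'll fit the knobs in both views and triangulate them.

```bash
cat > h.py <<'E'
import cv2,numpy as np
from rig import env
def ray(n,uv):
    c=env.camera_model(n);K,R,t=c["camera_matrix"],c["R"],c["t"]
    d=R.T@np.linalg.solve(K,[uv[0],uv[1],1.]); return -R.T@t,d/np.linalg.norm(d)
def atz(n,uv,z):
    o,d=ray(n,uv); return o+d*(z-o[2])/d[2]
def proj(n,X):
    c=env.camera_model(n); p=c["camera_matrix"]@(c["R"]@np.asarray(X,float)+c["t"]); return p[:2]/p[2]
def silh(n,xy,z0=94,z1=124,r=21):
    a=np.linspace(0,2*np.pi,60)
    pts=np.array([proj(n,(xy[0]+r*np.cos(b),xy[1]+r*np.sin(b),z)) for b in a for z in (z0,z1)])
    return cv2.convexHull((pts*16).astype(np.int32)) 
def dark(im,seed,w=16):
    m=(im.max(2)<60).astype(np.uint8)
    u,v=map(int,seed); k=np.zeros_like(m); k[v-w:v+w+1,u-w:u+w+1]=m[v-w:v+w+1,u-w:u+w+1]
    k=cv2.morphologyEx(k,cv2.MORPH_CLOSE,np.ones((5,5),np.uint8))
    nl,lab,st,ce=cv2.connectedComponentsWithStats(k)
    j=1+np.argmax(st[1:,4]); return lab==j,st[j],ce[j]
E
python3 - <<'E'
from h import *
from scipy.optimize import minimize
S={}
for n,seeds in (("top",[(324,230),(394,214)]),("scene",[(305,190),(387,200)])):
    im=cv2.imread(f"pics/{n}0.png")
    for i,s in enumerate(seeds):
        m,st,ce=dark(im,s); 
        def model(xy):
            k=np.zeros((400,640),np.uint8); h=silh(n,xy); cv2.fillPoly(k,[h],255,lineType=cv2.LINE_AA,shift=4); return k
        def cost(xy): return np.abs(model(xy)/255.-cv2.GaussianBlur(m.astype(float),(3,3),.5)).sum()
        x0=atz(n,ce,109)[:2]
        r=minimize(cost,x0,method="Nelder-Mead",options=dict(initial_simplex=[x0,x0+[5,0],x0+[0,5]]))
        print(n,i,st,ce.round(1),x0.round(1),r.x.round(1),round(r.fun,1))
        S[n,i]=r.x
for n in("top","scene"): print(n,np.linalg.norm(S[n,0]-S[n,1]))
E
```

```text
Traceback (most recent call last):
  File "h.py", line 12, in silh
    pts=np.array([proj(n,(xy[0]+r*np.cos(b),xy[1]+r*np.sin(b),z)) for b in a for z in (z0,z1)])
                  ~~~~^^^^^^^^^^^^^^^^^^^^^^^^^^^^^^^^^^^^^^^^^^^
  File "h.py", line 9, in proj
    c=env.camera_model(n); p=c["camera_matrix"]@(c["R"]@np.asarray(X,float)+c["t"]); return p[:2]/p[2]
ValueError: time passes only in moves, steps and waits
```

```bash
python3 - <<'E'
s=open('h.py').read()
s=s.replace("def ray(","CM={n:env.camera_model(n) for n in('scene','top')}\ndef ray(",1)
s=s.replace("c=env.camera_model(n)","c=CM[n]").replace("for n in('scene','top')","for n in('scene','top')")
open('h.py','w').write(s)
E
cat > fit.py <<'E'
from h import *
from scipy.optimize import minimize
def fit(im,n,seed,v=True):
    m,st,ce=dark(im,seed); g=cv2.GaussianBlur(m.astype(float),(3,3),.5)
    def cost(xy):
        k=np.zeros((400,640),np.uint8); cv2.fillPoly(k,[silh(n,xy)],255,lineType=cv2.LINE_AA,shift=4); return np.abs(k/255.-g).sum()
    x0=atz(n,ce,109)[:2]
    r=minimize(cost,x0,method="Nelder-Mead",options=dict(initial_simplex=[x0,x0+[5,0],x0+[0,5]],maxiter=60))
    if v: print(n,st,ce.round(1),x0.round(1),r.x.round(1),round(r.fun,1))
    return r.x
E
python3 - <<'E'
from fit import *
for n,seeds in (("top",[(324,230),(394,214)]),("scene",[(305,190),(387,200)])):
    im=cv2.imread(f"pics/{n}0.png")
    r=[fit(im,n,s) for s in seeds]; d=r[0]-r[1]; print(np.linalg.norm(d), np.arctan2(-d[0],d[1]))
print(env.read_clock())
E
```

```text
top [316 222  16  17 215] [323.6 229.9] [490.4  37. ] [491.2  37.7] 93.9
top [385 206  18  18 236] [393.6 214.6] [ 525.8 -129.5] [ 525.1 -127.8] 87.6
168.92830025563953 0.20194143500243333
scene [291 180  25  21 359] [305.1 190.2] [487.  36.] [491.3  36.2] 98.0
scene [377 191  21  21 378] [387.2 200.6] [ 521.4 -130.8] [ 524.3 -129. ] 107.0
168.49319401756802 0.197086887132988
0.7
```

```bash
cat > mv.py <<'E'
from h import *
from scipy.spatial.transform import Rotation as Ro
KN={"L":np.array([491.,37.3]),"R":np.array([525.,-128.8])}
ZG=158.; ZU=200.
def rv(yaw): # tool down, rotated by yaw about world z
    return (Ro.from_euler("z",yaw)*Ro.from_rotvec([np.pi,0,0])).as_rotvec()
def st(): 
    print("t",round(env.read_clock(),2),"F",np.round(env.read_wrist_force(),1),"M",np.round(env.read_torque(),2),"w",round(env.read_grip_width(),1))
E
python3 - <<'E'
from mv import *
for k in KN:
    for y in np.arange(-3,3.1,.5):
        q=env.inverse_kinematics([*KN[k],ZG],rv(y)); print(k,y,None if q is None else np.round(q,2))
E
```

```text
L -3.0 [-0.17  0.45  1.67  0.    1.02 -1.88]
L -2.5 [-0.17  0.45  1.67  0.    1.02 -2.38]
L -2.0 [-0.17  0.45  1.67 -0.    1.02 -2.88]
L -1.5 None
L -1.0 [-0.17  0.45  1.67 -0.    1.02  2.41]
L -0.5 [-0.17  0.45  1.67  0.    1.02  1.91]
L 0.0 [-0.17  0.45  1.67 -0.    1.02  1.41]
L 0.5 [-0.17  0.45  1.67  0.    1.02  0.91]
L 1.0 [-0.17  0.45  1.67 -0.    1.02  0.41]
L 1.5 [-0.17  0.45  1.67 -0.    1.02 -0.09]
L 2.0 [-0.17  0.45  1.67  0.    1.02 -0.59]
L 2.5 [-0.17  0.45  1.67  0.    1.02 -1.09]
L 3.0 [-0.17  0.45  1.67  0.    1.02 -1.59]
R -3.0 [-0.46  0.51  1.54  0.    1.09 -2.17]
R -2.5 [-0.46  0.51  1.54 -0.    1.09 -2.67]
R -2.0 None
R -1.5 [-0.46  0.51  1.54 -0.    1.09  2.61]
R -1.0 [-0.46  0.51  1.54 -0.    1.09  2.11]
R -0.5 [-0.46  0.51  1.54  0.    1.09  1.61]
R 0.0 [-0.46  0.51  1.54 -0.    1.09  1.11]
R 0.5 [-0.46  0.51  1.54  0.    1.09  0.61]
R 1.0 [-0.46  0.51  1.54 -0.    1.09  0.11]
R 1.5 [-0.46  0.51  1.54  0.    1.09 -0.39]
R 2.0 [-0.46  0.51  1.54  0.    1.09 -0.89]
R 2.5 [-0.46  0.51  1.54  0.    1.09 -1.39]
R 3.0 [-0.46  0.51  1.54  0.    1.09 -1.89]
```

```bash
python3 - <<'E'
from mv import *
env.movep([*KN["L"],230],rv(0.4)); st()
print(env.line_to([*KN["L"],ZG],v=120,f_stop=8)); st()
cv2.imwrite("pics/a_s.png",cv2.resize(env.capture("scene")[110:290,220:480,::-1],None,fx=3,fy=3,interpolation=cv2.INTER_CUBIC))
cv2.imwrite("pics/a_t.png",cv2.resize(env.capture("top")[140:290,240:460,::-1],None,fx=3,fy=3,interpolation=cv2.INTER_CUBIC))
E
```

```text
t 2.68 F [ 1.1 -0.2  0.3] M [-0.01  0.14  0.01] w 87.9
False
t 3.43 F [ 0.9 -0.6 -0.3] M [-0.05  0.15 -0.02] w 87.9
```

View pics/a_s.png

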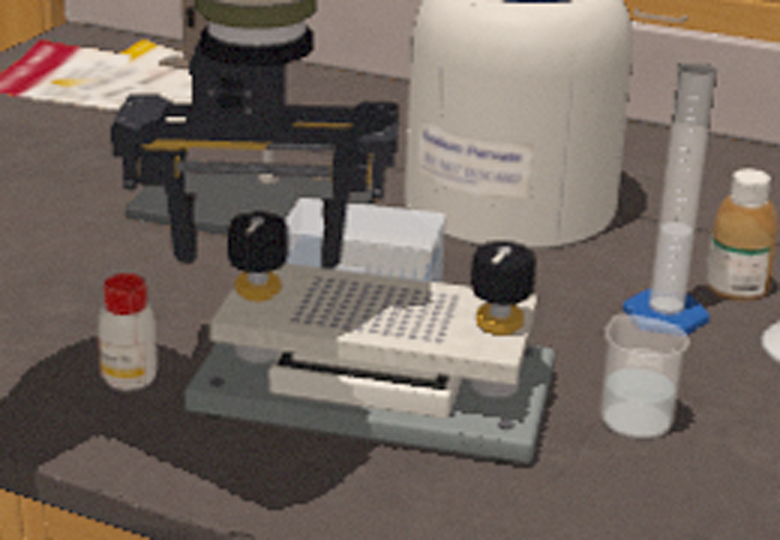

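View pics/a_t.png

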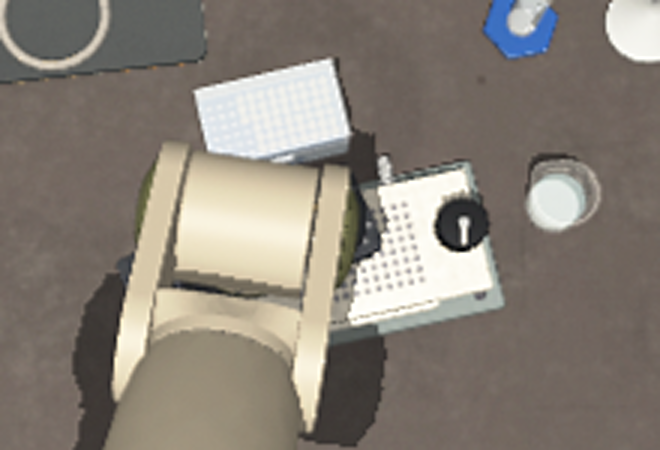

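The fingers straddle the left knob, with the tips near its lower edge (crop px (185,258) and (333,265); knob at 258,240). Now to clamp and try a small turn.

```bash
cat >> mv.py <<'E'
def turn(a,step=0.1,mmax=None,verbose=True):
    q=np.array(env.read_joint_pos()); done=0; m0=env.read_torque()[2]; log=[]
    while done<a-1e-6:
        d=min(step,a-done); q[5]+=d; env.set_joints(q); done+=d
        m=env.read_torque()[2]; log.append(round(float(m),2))
        if mmax and abs(m-m0)>mmax: break
    if verbose: print("turned",round(done,2),"Mz",log)
    return done
E
python3 - <<'E'
from mv import *
env.clamp(); st()
turn(0.3); st()
E
```

```text
t 4.32 F [-0.1  1.1 -0. ] M [ 0.17  0.22 -0.  ] w 40.1
turned 0.3 Mz [-0.03, -0.04, -0.06]
t 5.07 F [ 0.1 -2.8 -0.3] M [-0.54  0.13 -0.06] w 40.3
```

```bash
cat >> mv.py <<'E'
def visit(k,yaw,a,step=0.1,mmax=0.35):
    P=KN[k]
    env.movep([*P,ZU+10],rv(yaw)); env.line_to([*P,ZG],v=120,f_stop=10)
    env.clamp(); st(); d=turn(a,step,mmax); st(); leave()
    return d
def leave():
    env.release(); p=np.array(env.read_eef_pos()); p[2]=ZU+10; env.line_to(p,v=150)
def snap(tag):
    cv2.imwrite(f"pics/{tag}_s.png",cv2.resize(env.capture("scene")[110:290,220:480,::-1],None,fx=3,fy=3,interpolation=cv2.INTER_CUBIC))
    cv2.imwrite(f"pics/{tag}_t.png",cv2.resize(env.capture("top")[140:290,240:460,::-1],None,fx=3,fy=3,interpolation=cv2.INTER_CUBIC))
E
python3 - <<'E'
from mv import *
turn(0.4); st(); leave()
visit("R",0.8,1.0,0.2); snap("b"); st()
E
```

```text
turned 0.4 Mz [-0.1, -0.08, -0.09, -0.14]
t 6.07 F [-0.2 -4.9 -0.2] M [-0.85  0.28 -0.14] w 40.3
t 10.03 F [ 1.5 -1.5 -0.7] M [-0.29 -0.15 -0.09] w 40.0
turned 1.0 Mz [-0.12, -0.12, -0.14, -0.06, -0.1]
t 11.57 F [ 1.4 -4.6 -1. ] M [-0.61 -0.07 -0.1 ] w 40.0
t 13.0 F [ 0.4  0.7 -0.2] M [ 0.04  0.21 -0.01] w 88.3
```

View pics/b_s.png

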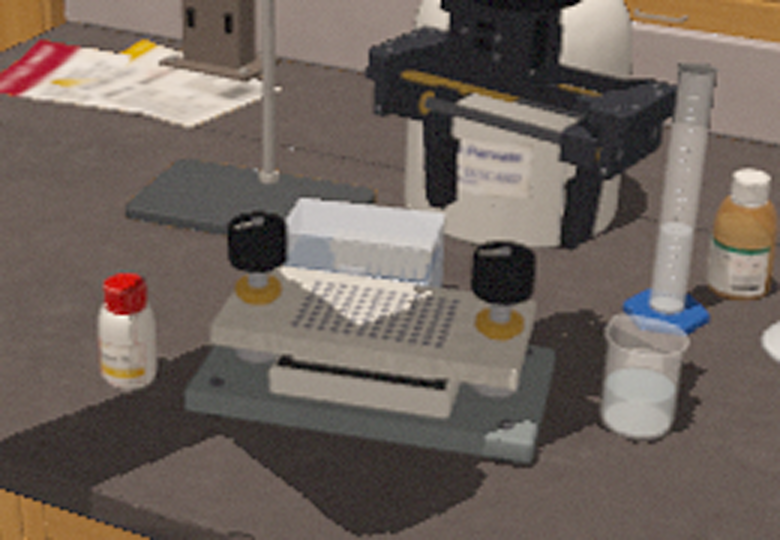

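View pics/b_t.png

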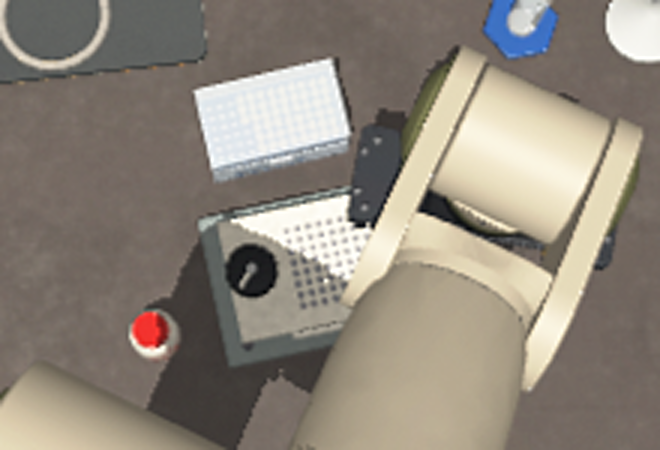

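The left pointer has turned clockwise about 0.7 rad (top crop px (250,270)), the right knob has turned too, and the bystanders haven't moved. I'll keep alternating.

```bash
python3 - <<'E'
from mv import *
visit("L",0.8,1.1,0.2)   # L ~1.8
visit("R",0.8,1.1,0.2)   # R ~2.1
# clear of the view
env.movep([330,-40,330],rv(0.8)); snap("c"); st()
E
```

```text
t 15.08 F [-3.1  3.   2.7] M [ 0.46  0.48 -0.05] w 40.7
turned 1.1 Mz [-0.12, -0.11, -0.09, -0.12, -0.1, -0.12]
t 16.88 F [ 0.8 -7.4  1.8] M [-1.07  0.15 -0.12] w 40.1
t 20.83 F [ 1.6 -2.  -0.9] M [-0.26 -0.13  0.01] w 40.0
turned 1.1 Mz [-0.09, -0.1, -0.08, -0.05, -0.07, -0.05]
t 22.62 F [ 1.9 -5.  -1.3] M [-0.67 -0.13 -0.05] w 40.3
t 25.1 F [-0.4  0.4  0.1] M [-0.09  0.1  -0.02] w 88.1
```

View pics/c_s.png

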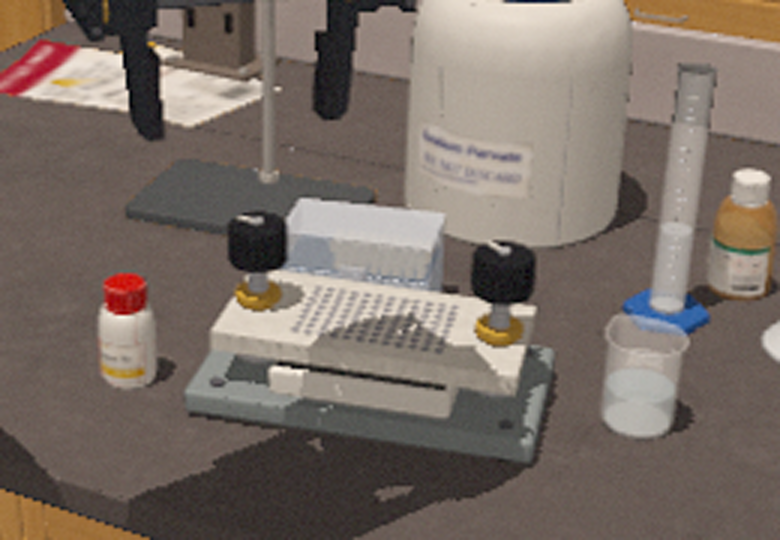

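View pics/c_t.png

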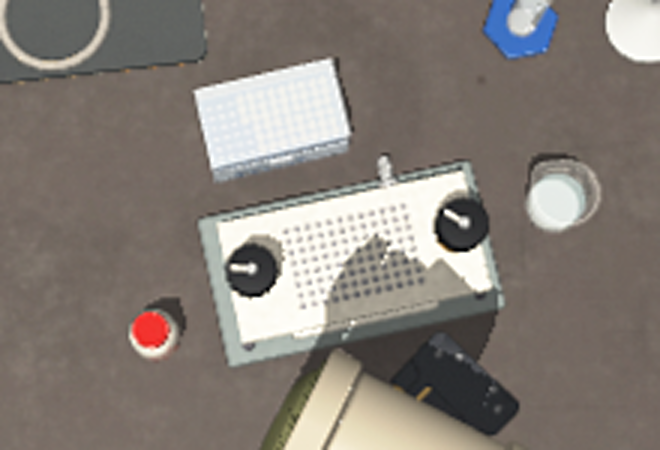

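The pointers now read about 1.7–1.8 rad of turn (left, pointing to +y) and about 2.1 rad (right), and the plate has come down well. I'll wind each one home and use the torque rise to detect the stop.

```bash
python3 - <<'E'
from mv import *
visit("L",0.8,1.4,0.1,0.3)
visit("R",0.8,1.2,0.1,0.3)
env.movep([330,-40,330],rv(0.8)); snap("d"); st()
E
```

```text
t 27.33 F [-2.7  3.6  2.2] M [ 0.46  0.46 -0.05] w 40.4
turned 1.4 Mz [-0.05, -0.12, -0.06, -0.14, -0.05, -0.11, -0.06, -0.07, 0.03, -0.03, 0.07, 0.19, -0.08, -0.04]
t 30.83 F [  1.5 -10.3   4.1] M [-1.69  0.27 -0.04] w 39.9
t 35.03 F [ 2.2 -1.4 -1.1] M [-0.24 -0.16 -0.05] w 40.2
turned 1.2 Mz [-0.07, -0.14, -0.12, 0.07, -0.01, 0.04, 0.03, -0.0, -0.01, 0.08, -0.02, 0.03]
t 38.03 F [ 1.8 -3.4  5.6] M [-0.66  0.15  0.03] w 40.5
t 40.59 F [-0.3 -0.6 -0.7] M [ 0.    0.11 -0.01] w 88.0
```

View pics/d_s.png

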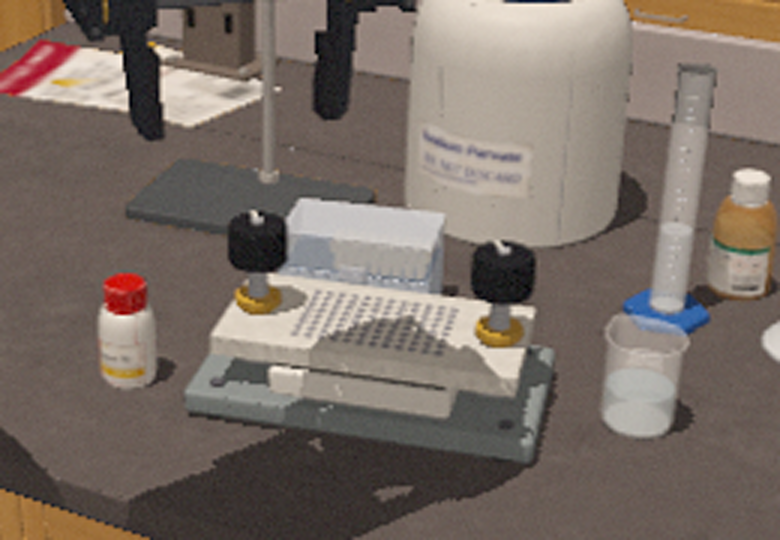

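View pics/d_t.png

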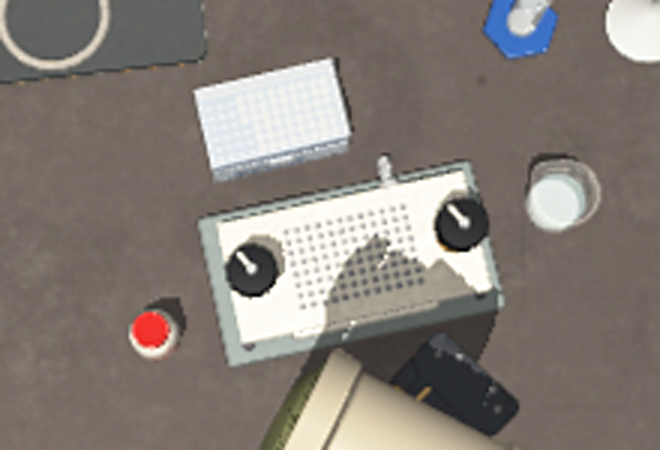

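Each pointer moved until it came to rest, and both now look up-left, but the torque gave no clear stop signature. I'll measure the pointer angles properly in the top images.

```bash
cat > ptr.py <<'E'
from h import *
KN={"L":np.array([491.,37.3]),"R":np.array([525.,-128.8])}
def rect(im,k,s=6,r=30):
    # top-down patch at z=124: col=-y, row=-x
    g=np.array([[0,0],[1,0],[1,1],[0,1]],float)*2*r
    src=np.float32([proj("top",(KN[k][0]+r-p[1],KN[k][1]+r-p[0],124)) for p in g])
    return cv2.warpPerspective(im,cv2.getPerspectiveTransform(src,np.float32(g*s)),(2*r*s,2*r*s),flags=cv2.INTER_CUBIC)
def ptr(im,k):
    s=6;r=30;p=rect(im,k).astype(float).mean(2)
    yy,xx=np.mgrid[:2*r*s,:2*r*s]; 
    m=(p<70).astype(np.uint8)
    m=cv2.morphologyEx(m,cv2.MORPH_CLOSE,np.ones((61,61),np.uint8))
    n,lab,stt,ce=cv2.connectedComponentsWithStats(m)
    j=lab[r*s,r*s] or 1+np.argmax(stt[1:,4]); mask=cv2.erode((lab==j).astype(np.uint8),np.ones((25,25)))
    # disc centre: fit circle to mask
    (cx,cy),rad=cv2.minEnclosingCircle(np.argwhere(lab==j)[:,::-1].astype(np.float32))
    w=np.clip(p-70,0,None)*mask
    mx,my=(w*xx).sum()/w.sum(),(w*yy).sum()/w.sum()
    C=np.array([[(w*(xx-mx)**2).sum(),(w*(xx-mx)*(yy-my)).sum()],[0,(w*(yy-my)**2).sum()]]);C[1,0]=C[0,1]
    v=np.linalg.eigh(C)[1][:,1]
    a=np.array([mx-cx,my-cy]); 
    if v@a<0:v=-v
    # cw angle from manifold -x axis (yaw .2): image dir of it=(sin.2,cos.2)
    th=(np.arctan2(v[1],v[0])-np.arctan2(np.cos(.2),np.sin(.2)))%(2*np.pi)
    return round(float((th+1)%(2*np.pi)-1),2),np.round([cx,cy,rad,mx,my],0)
E
python3 - <<'E'
from ptr import *
A=cv2.imread("pics/top0.png"); im=env.capture("top")[:,:,::-1].copy(); cv2.imwrite("pics/top_d.png",im)
rows=[]
for I in(A,im):
    print({k:ptr(I,k) for k in KN}); rows.append(np.hstack([rect(I,k) for k in KN]))
cv2.imwrite("pics/rect.png",cv2.resize(np.vstack(rows),(600,600)))
E
```

```text
{'L': (0.04, array([181., 191., 125., 184., 219.])), 'R': (0.23, array([177., 170., 149., 180., 211.]))}
{'L': (2.68, array([183., 192., 125., 162., 162.])), 'R': (2.63, array([181., 185., 143., 161., 152.]))}
```

View pics/rect.png

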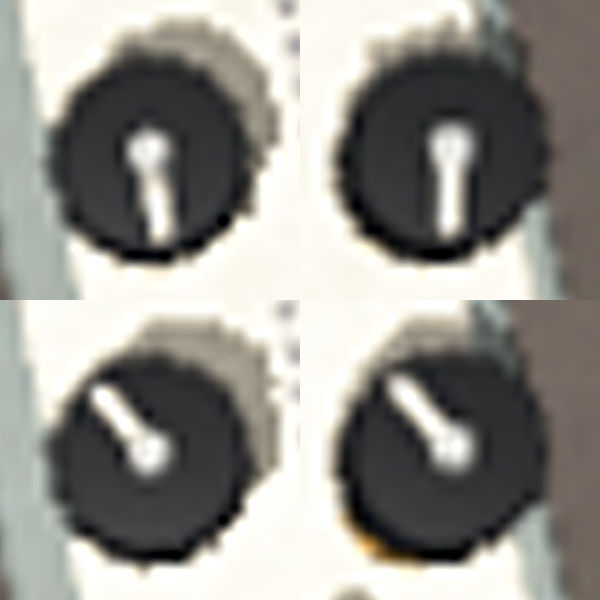

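The pointers read 2.68 (left) and 2.63 (right) relative to the manifold frame, so both are at the 2.65 stop within error. As a last check I'll overlay the expected fully-down plate outline on the scene view.

```bash
python3 - <<'E'
from h import *
L,R=np.array([491.,37.3]),np.array([525.,-128.8]); c=(L+R)/2; y=(L-R)/np.linalg.norm(L-R); x=np.array([y[1],-y[0]])
im=env.capture("scene")[:,:,::-1].copy(); s=5
o=np.array([285,165])
cr=cv2.resize(im[165:275,285:410],None,fx=6,fy=5,interpolation=cv2.INTER_CUBIC)
outs=[]
for z in (45,59):
    pts=[]
    for a,b in((-50,104),(-50,-104),(50,-104),(50,104)):
        p=(proj("scene",(*(c+a*x+b*y),z))-o+.5)*[6,5]; pts.append(p)
    cv2.polylines(cr,[np.int32(pts)],True,(0,0,255) if z==59 else (0,255,0),1)
cv2.imwrite("pics/ov.png",cr)
print(env.read_clock())
E
```

```text
40.6917
```

View pics/ov.png

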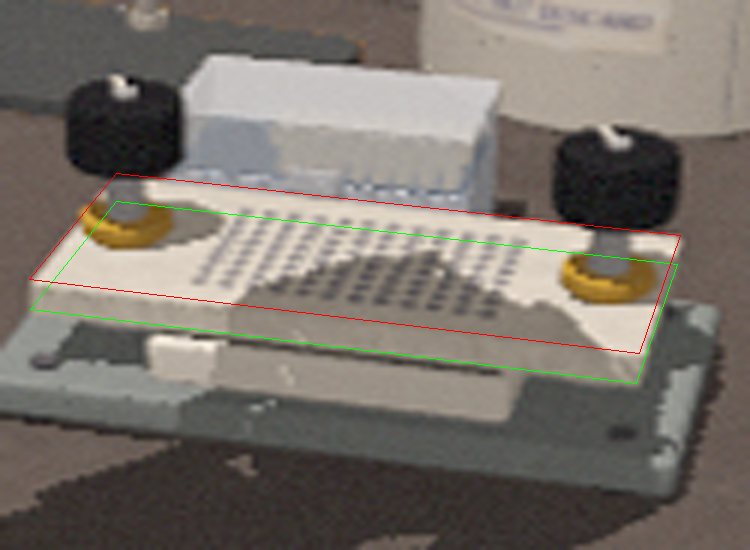

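The fully-down outline (top at z = 59, bottom at z = 45) lies on the plate's edges at both ends, so the plate is down and level. The arm is clear, so I'm handing in.

```bash
python3 - <<'E'
from rig import env
print(env.read_wrist_force(), env.read_clock()); env.job_done()
E
```

```text
[ 0.3612453   0.24330796 -0.15265398] 40.6917
the job is handed in; nothing more can be done
```

The manifold is closed and the job was handed in at 40.7 s of the 67 s allowed. I found the knobs by fitting them in both camera views, which agreed to within 2 mm. I then turned them clockwise in alternating steps: left 0.7, right 1.0, left 1.1, right 1.1, left home, right home. By the commanded turns, neither screw was ever more than about 1.3 rad ahead of the other; the limit is 2.0 rad.

**Last checks:**
- **Screws:** the pointers read about 2.68 rad (left) and 2.63 rad (right), which matches the 2.65 stop within measuring error.
- **Plate:** the outline expected when it is fully down and level matched its edges in the scene picture.
- **Bystanders:** the beaker, bottle and tip box looked unmoved in the pictures.
- **Robot:** the gripper was open and clear, with the wrist force near zero.

**What disagreed:** I expected a clear torque rise at the stops, but the torque only changed from about -0.1 N m to around zero while the fingers slipped on the knobs. My conclusion that both screws are home therefore rests on the pointer angles and the plate outline, not on force.

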